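Crank the cartridge slide to the pointed rider and lock it

TASK

Turn the inclined handwheel by its crank handle until the pointer of the cartridge slide stands exactly opposite the tip of the long pointed rider on the scale (not the short square-nosed one). Only then push the slide's lock lever all the way over, away from the robot, to lock it. Keep clear of the lamp above the handwheel and leave the detector, the brass nuts and the glass bubbler where they are.

Things in the scene. Friction and masses are not known exactly. Their poses are not given: they have to be found in the camera images.
- fixture: Fixed grey base plate 280 x 450 x 15 mm with an inclined handwheel and, on its +y side, a rail with a slide. Origin on the cart top directly below the handwheel centre; x points across the rail away from the robot, y along the rail from handwheel to slide (plate spans y -90 to 360 mm), z up. A scale bar (top 60 mm high, x -136 to -96, y 100 to 340 mm, mark every 10 mm) runs beside the slide.
- wheel_centre (a point): Centre of the upper face of the black handwheel disc (130 mm diameter, 14 mm thick; hub boss 40 mm wide, 7 mm high). It lies 151 mm above the cart top. The wheel's axis leans 38 degrees from vertical towards the robot: outward axis = (-0.616, 0, 0.788) in the fixture's axes. This point's z is that axis; its x turns with the wheel and points to the crank handle.
- handwheel (a joint): Handwheel angle, rad, growing clockwise as seen facing it; -23 to 23. At 0 the crank is at the top of its circle, in direction (0.788, 0, 0.616) of the fixture's axes from the centre; at pi/2 towards fixture -y. Self-locking screw: stays where left, needs about 0.2 N m (4 N at the crank, more when fast), moves the slide 12 mm per turn, clockwise towards +y.
- crank_grip (a point): Point on the axis of the steel crank handle, 45 mm above the wheel face and 24 mm short of its free end. The handle is a plain cylinder, 24 mm diameter, 66 mm long, standing square on the wheel face 50 mm from the wheel's axis. It spins freely on its pin, so a gripper holding it may keep its orientation while going round.
- lamp: Slim lamp fixed over the handwheel, not to be struck: bar 36 mm in x, 200 mm in y, middle at fixture x +15, y 0 mm, 344 to 372 mm above the cart top, on an 18 mm stem at fixture x +115, y 0 behind the wheel. No room for an upright tool over the upper half of the crank's circle; a tool tilted along the wheel's axis has room. Origin and axes as the fixture's.
- slide (a joint): Travel of the slide along the fixture's +y in m, range -0.045 to 0.045; at 0 the slide's middle is at fixture y 220 mm. It is moved only by the handwheel screw.
- pointer_tip (a point): Tip of the slim steel pointer (3 mm wide) on the slide's robot side, at fixture x -90, 66 mm above the cart top, 30 mm to -y of the slide's middle. The slide is an aluminium block 130 (x) x 90 mm, top 80 mm high, carrying a fixed black sample cartridge (48 mm diameter, 120 mm long along y, at fixture x +37, top 136 mm high).
- pointed_rider: The wanted mark: black block 75 mm long (across the scale, tail towards the robot), 24 mm wide, 14 mm thick with a low round steel screw head (total 26 mm high), fixed on the scale bar, with a V-shaped nose towards the slide. Its origin is at the underside on the centre line of the nose, 3 mm behind its tip; axes as the fixture's, so the pointer is right when its y in this frame is 0.
- square_rider: A second, shorter black rider, 40 x 24 x 14 mm (26 mm high at the screw), with a flat, square nose: not the wanted mark. Fixed on the scale bar on the other side of the pointer. Origin and axes in the same way.
- lock_lever (a joint): Lock lever angle in rad, 0 (leaning 0.5 rad towards the fixture's -x, unlocked) to 1.0 (leaning 0.5 rad towards +x, fully locked). It stays where it is left and needs about 2 N at the ball.
- lever_ball (a point): Centre of the black ball (26 mm diameter) at the end of the lock lever on the slide. The lever is a steel rod 14 mm in diameter; its pivot, along the fixture's y, lies 88 mm from the ball centre, at 100 mm above the cart top, 30 mm to -x of the rail's middle line (fixture x -30 mm) and 20 mm to the +y side of the slide's middle.
- gas_detector: Olive gas detector brick 70 x 125 x 36 mm lying past the +y end of the fixture; leave alone. Origin at the centre of its underside.
- gland_nut_a: Brass gland nut, hexagon 62 mm across flats, 44 mm high, between the fixture and the robot; leave alone. Origin at the centre of its underside.
- gland_nut_b: The other brass gland nut, the same; leave alone.
- bubbler: Glass bubbler, 68 mm diameter, 174 mm high, standing to the -y side of the handwheel; leave alone. Origin at the centre of its underside.

How it is judged:
On the way, in this order (a step that is already met when the one before it is completed fails the run):
1. the pointer stands at the pointed rider with the lever still unlocked (y of pointer_tip in the frame of pointed_rider between -0.002 and 0.002 m and value of joint lock_lever below 0.2 rad), for 0.3 s.
2. the lock lever is fully over with the pointer still at the rider (y of pointer_tip in the frame of pointed_rider between -0.002 and 0.002 m and value of joint lock_lever above 0.85 rad), for 0.2 s.
At the end, for the whole second after the job is handed in: The pointer is within 2 mm of the pointed rider's centre line along the scale, the slide at rest, and the lock lever is over to at least 0.85 of its 1.0 rad (all of step 2 and velocity of joint slide between -0.002 and 0.002 m/s); the robot touches nothing.
It fails at once if the lamp is struck (more than 8 N) (contact force between any of the arm, the fingers and lamp above 8 N).
It fails at once if a bystander is moved more than 20 mm (distance of any of gas_detector, gland_nut_a, gland_nut_b, bubbler from where it was at the start of the episode above 0.02 m).
It fails at once if the bubbler is tipped (angle between bubbler's own z axis and vertical above 0.35 rad).
It also fails if it takes over 72 s, if anything falls off the work surface, if the arm or the gripper's body presses on something with over 40 N, if the wrist force passes 120 N, or if a joint passes its speed limit or range.

ROBOT

A 6-joint arm with a two-finger parallel gripper is mounted at the origin on the work surface. World frame = base frame: x ahead of the robot, y to its left, z up, the work surface at z = 0. Lengths are in m, angles in rad, forces in N, time in s.
With the tool pointing down it reaches from about 0.35 to 0.775 m from the base axis. Payload 5.5 kg.
Tool frame: the origin (TCP) lies midway between the tips of the shut fingers; the grasp point (between the pads) lies grasp_offset behind it (grasp_offset is the distance from the TCP to the grasp point, in m); z points along the fingers, y is the line along which they close (so a half turn about z gives the same grasp; the last joint's range is limited). The gripper opens to 85 mm and grips with 20 to 120 N. Pads are 22 mm wide; open, the fingers measure 114 mm over their backs; the gripper's body (76 mm by 85 mm) begins 54 mm behind the grasp point. The pads swing forward as they close: fully open they stand 13 mm farther back than shut.
Start: joints at [-1.481, 0.313, 0.046, 1.304, 0, 1.431], TCP at [0.131, -0.56, 0.231] pointing down, gripper open.
Joint ranges: [-2.76, 2.76], [-0.86, 1.69], [-1.03, 1.26], [-2.2, 2.34], [-1.47, 1.5], [-3.14, 3.14]. Speed limits (rad/s): [2.57, 2.57, 3.14, 3.14, 3.14, 3.14].

INTERFACE

Orientations are given as a unit quaternion [w, x, y, z].
In Python, from workcell import * gives the robot as it stands.
- The arm moves only by the tool step_arm, never from a script. Its argument "deltas" is a list of rows, each a list of 7 numbers: the shift along the world's x, y, z in mm, then the turn, a rotation vector about the world's x, y, z in degrees, then the gripper's target within -1 to 1 (fully open at 1, half-way at 0, shut at -1). A call has 1 to 5 rows; each row shifts and turns the commanded pose from where the row before left it; what a row does not reach is not made up. A row lasts 1/10 s, in which the tool goes at most 50 mm and 8.59 degrees, less where a joint would pass 70% of its speed; a pose out of reach is approached as far as the arm can. A call is refused whole if a number of a shift passes 50 or a number of a turn 8.59, either way. A call with a gripper value outside its range is refused whole. The fingers move at their own pace and stop on an object; "newtons" is the grip in N (left out, the last holds). Time passes only in rows, so rows that do not move let the fingers close. It gives the time, the measured TCP pose, the force, the opening and the grip force at its end, in the units of the state.
- get_state(): the state, without advancing time (a new reading comes with each control period).
- read_camera(name): name is "scene" or "side" or "wrist"; returns a dict with "image" (480x640x3 uint8, red, green, blue), "z_map" (480x640 float32, m along the optical axis (not along the pixel's ray), 0 where there is no reading), "K" (3x3 intrinsics, pixels), "world_from_camera" (4x4, takes a point from camera to world coordinates). Camera axes: x right, y down, z forward; pixel columns grow to the right and rows downward; lengths in m; the calibration is good to about 2 mm. The wrist camera is an equidistant fisheye: a pixel r from the principal point sees the ray r / f radians off the axis. A picture is of the moment at which its call begins.
- hand_in(): hands the job in; it is judged then, once.
The state is a dict: "clock": time; "joint_pos": joint angles; "qvel": joint speeds; "tau": joint torques, N m; "tcp_pos": TCP position; "orientation": TCP orientation; "wrist_force": force on the tool from outside, world axes, zero at the start; "ft_torque": the same for the moment, N m; "finger_gap": finger opening in m; "grip_force": force on a finger pad.
Only numpy, scipy, OpenCV 4.12 (cv2) and the standard library are available. Lean on these libraries where they do the work, as an engineer would, in place of code of your own. Each camera call takes 0.05 s, during which the arm holds its last target. There are 200 camera calls.

## Working session

There is one attempt and no reset: what is moved stays moved. The work goes in short steps, Python scripts to look and compute and a tool call to move; the robot and the scene stay as the last step left them, time stands still between calls to the robot, and variables do not carry over. Pictures are saved under pics/ and viewed, at most 13 in all, crops included, and the job is handed in when it is done.

Besides the shell and the picture viewer there is one more tool, called after "Call:" by a JSON object that holds its "method" and its "body". step_arm: Moves the arm, as the interface text tells. Its arguments: {"type":"object","properties":{"deltas":{"type":"array","items":{"type":"array","items":{"type":"number"}}},"newtons":{"type":"number"}},"required":["deltas"]}

```bash
mkdir -p pics; ls
cat > h.py <<'E'
from workcell import *
import numpy as np, cv2
def snap(n,f):
    d=read_camera(n); cv2.imwrite(f'pics/{f}.png',d['image'][:,:,::-1]); np.savez(f'pics/{f}.npz',**d); return d
def pts(d):
    K=np.array(d['K']);T=np.array(d['world_from_camera']);z=d['z_map']
    v,u=np.mgrid[:480,:640]
    P=np.stack([(u-K[0,2])/K[0,0]*z,(v-K[1,2])/K[1,1]*z,z],-1)
    return P@T[:3,:3].T+T[:3,3]
E
python3 - <<'E'
from h import *
s=get_state();print(s)
for n in('scene','side'):
    d=snap(n,n);print(n,d['K'],d['world_from_camera'])
a=cv2.imread('pics/scene.png');b=cv2.imread('pics/side.png')
E
```

```text
pics
{'clock': 0.0, 'joint_pos': array([-1.48058721e+00,  3.14028620e-01,  4.49810831e-02,  1.30358782e+00,
        3.08096238e-05,  1.43118419e+00]), 'qvel': array([ 6.61531698e-04, -8.86802455e-05,  1.24811440e-03, -2.95310324e-04,
        3.46509434e-04, -2.50800234e-04]), 'tau': array([ 5.55472925e-04, -4.80627251e+01,  2.98535174e+01,  1.93822884e-02,
       -1.56578426e-05,  1.16512059e-06]), 'tcp_pos': array([ 0.13093413, -0.5593769 ,  0.23039367]), 'orientation': array([-9.18854830e-04,  9.93404617e-01,  1.14657846e-01,  3.81112238e-05]), 'wrist_force': array([-0.76336738,  0.28730866,  0.14018922]), 'ft_torque': array([ 0.00576341,  0.01079718, -0.00528342]), 'grip_force': 0.0, 'finger_gap': 0.0855542289440768}
scene [[435.81133994   0.         316.59771631]
 [  0.         435.81133994 239.77167145]
 [  0.           0.           1.        ]] [[-0.09271225  0.763236   -0.63943354  1.09779753]
 [ 0.99569109  0.06982679 -0.06102032  0.0537954 ]
 [-0.00192331 -0.6423356  -0.76642108  0.86248139]
 [ 0.          0.          0.          1.        ]]
side [[605.83712865   0.         314.13820635]
 [  0.         605.83712865 239.50099197]
 [  0.           0.           1.        ]] [[-0.76904067 -0.45025166  0.45370684 -0.02494516]
 [-0.63919875  0.54303048 -0.54455748  0.59840588]
 [-0.00118873 -0.70879569 -0.70541282  0.97552043]
 [ 0.          0.          0.          1.        ]]
```

View pics/scene.png

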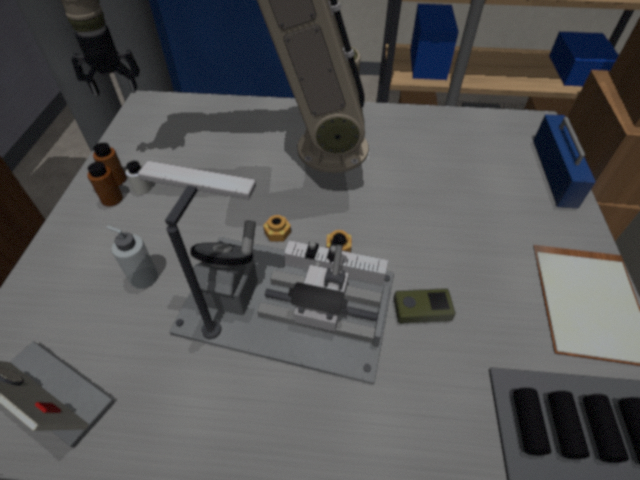

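View pics/side.png

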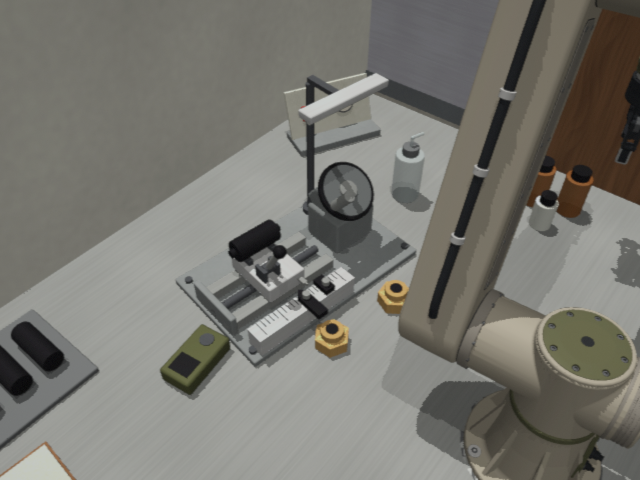

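The scene view shows the wheel at about (225,250) under the lamp bar (200,180), and the slide and scale at about (330,270). The side view has the wheel at (345,190), the scale at (300,305), the long rider at (313,303) and the square rider at (325,285). I'll enlarge the side view next.

Run:
```python
from h import *
a=cv2.imread('pics/side.png')[150:360,170:425]
cv2.imwrite('pics/c1.png',cv2.resize(a,None,fx=2.85,fy=2.85,interpolation=cv2.INTER_CUBIC)[:600,:800])
for n in('side','scene'):
    d=dict(np.load(f'pics/{n}.npz'));P=pts(d);im=d['image'].astype(int)
    br=im.sum(2); 
    m=(abs(P[...,2]-.06)<.006)&(P[...,0]>.2)&(P[...,0]<.8)&(abs(P[...,1])<.5)
    k,l,st,c=cv2.connectedComponentsWithStats(m.astype(np.uint8))
    for i in range(1,k):
        if st[i,4]>60: 
            q=P[l==i]; r=cv2.minAreaRect(q[:,:2].astype(np.float32)*1000); print(n,st[i],r)
    m=(abs(P[...,2]-.015)<.004)&(P[...,0]>.2)&(P[...,0]<.9)&(abs(P[...,1])<.6)
    k,l,st,c=cv2.connectedComponentsWithStats(m.astype(np.uint8))
    for i in range(1,k):
        if st[i,4]>200:
            q=P[l==i]; print('plate',n,st[i],cv2.minAreaRect(q[:,:2].astype(np.float32)*1000))
```

```text
side [393 175  29  12 110] ((521.3445434570312, -399.0846252441406), (66.99595642089844, 32.230186462402344), 27.75779914855957)
side [308 214  65  28 256] ((543.3982543945312, -171.70431518554688), (142.5806427001953, 74.07886505126953), 37.75799560546875)
side [232 261  76  39 280] ((563.0397338867188, 50.08966827392578), (169.08087158203125, 63.33893966674805), 20.320833206176758)
side [307 267  48  36 575] ((459.15924072265625, -34.527042388916016), (95.3826904296875, 44.034629821777344), 80.7957763671875)
side [194 280  43  44 395] ((606.6273193359375, 146.23118591308594), (16.057723999023438, 134.26075744628906), 81.42266082763672)
side [ 248  296   81   49 1185] ((465.63665771484375, 90.05399322509766), (142.6105194091797, 72.79224395751953), 77.31905364990234)
side [ 29 336  27  24 267] ((771.0770263671875, 419.524169921875), (56.97293472290039, 25.711807250976562), 0.322242796421051)
side [  0 358  23  24 281] ((772.251708984375, 485.47796630859375), (27.129499435424805, 55.82655715942383), 86.07740020751953)
plate side [315 124  66  27 225] ((775.5511474609375, -500.7700500
[... 1356 characters left out ...]
928253174), 80.50611114501953)
scene [522 387  20  29 328] ((773.777099609375, 418.9936828613281), (52.02977752685547, 26.238080978393555), 0.34741348028182983)
scene [558 390  21  29 343] ((773.8593139648438, 482.9253234863281), (51.83058547973633, 27.17676544189453), 1.8876519203186035)
plate scene [ 169  244  225  139 9366] ((575.15478515625, -64.94039916992188), (449.64892578125, 281.7604675292969), 80.79645538330078)
plate scene [339 313  38  15 255] ((611.1971435546875, 96.0399398803711), (81.83600616455078, 19.070571899414062), 80.56949615478516)
plate scene [ 490  367  150  113 6737] ((796.362060546875, 484.1734313964844), (206.4810028076172, 231.6436309814453), 0.023570168763399124)
```

View pics/c1.png

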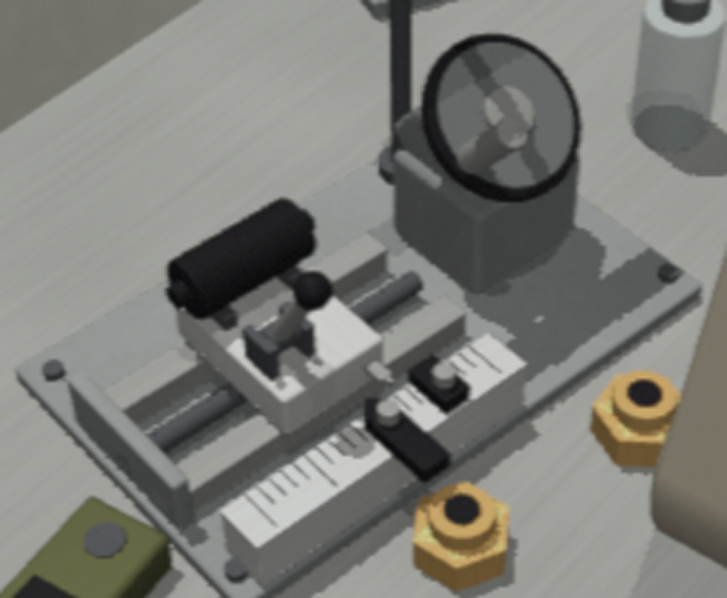

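The enlarged crop shows the crank handle around (490,145), or (342,201) in the full side view. It also shows the pointer at (378,372), the long pointed rider at (405,435) on the +y side, and the square rider at (440,380) on the -y side. Next I'll fit the fixture frame, the crank, the pointer and the rider.

```bash
cat >> h.py <<'E'
a=np.deg2rad(80.8-90)
yf=np.array([-np.sin(a),np.cos(a),0]);xf=np.array([np.cos(a),np.sin(a),0]);zf=np.array([0,0,1.])
O=np.array([.5752,-.0649,0])-.135*yf
F=np.stack([xf,yf,zf],1)
N=F@[-.616,0,.788];U=F@[.788,0,.616];W=O+.151*zf  # axis, top dir
R=-yf   # clockwise from top -> -y
E
python3 - <<'E'
from h import *
print('O',O,'N',N,'U',U)
for n in('side','scene'):
    d=dict(np.load(f'pics/{n}.npz'));P=pts(d);q=(P-W);h=q@N;u=q@U;r=q@R
    rad=np.hypot(u,r)
    m=(abs(h)<.004)&(rad<.075)&(P[...,2]>.05);print(n,'face h',np.median(h[m]),m.sum(),'ctr',(u[m].max()+u[m].min())/2,(r[m].max()+r[m].min())/2,np.ptp(u[m]),np.ptp(r[m]))
    for lo,hi in((.015,.03),(.03,.05),(.05,.063),(.063,.075)):
        m=(h>lo)&(h<hi)&(rad<.08);print(lo,m.sum(),u[m].mean(),r[m].mean(),np.rad2deg(np.arctan2(r[m].mean(),u[m].mean())),u[m].min(),u[m].max(),r[m].min(),r[m].max())
    # scale region, fixture coords
    f=(P-O)@F
    m=(f[...,0]>-.2)&(f[...,0]<-.09)&(f[...,1]>.1)&(f[...,1]<.34)
    im=d['image'].astype(int).sum(2)
    k=m&(f[...,2]>.068)&(f[...,2]<.09)
    c,l,st,_=cv2.connectedComponentsWithStats(k.astype(np.uint8))
    for i in range(1,c):
        if st[i,4]>5: g=f[l==i]; print('tall',st[i],g.min(0).round(4),g.max(0).round(4))
    k=(f[...,0]>-.094)&(f[...,0]<-.068)&(f[...,1]>.12)&(f[...,1]<.27)&(f[...,2]>.055)&(f[...,2]<.075)
    g=f[k];print('pointer',k.sum(),np.median(g,0) if len(g) else 0,g.min(0) if len(g) else 0,g.max(0) if len(g) else 0)
    k=(f[...,0]>-.07)&(f[...,0]<.07)&(f[...,1]>.12)&(f[...,1]<.3)&(abs(f[...,2]-.08)<.003)
    g=f[k];print('slide',np.percentile(g,1,0),np.percentile(g,99,0))
    k=(abs(f[...,2]-.06)<.003)&(f[...,0]<-.09)&(f[...,0]>-.15)&(f[...,1]>.09)&(f[...,1]<.35)
    g=f[k];print('bar',np.percentile(g,1,0),np.percentile(g,99,0))
E
```

```text
O [ 0.55361604 -0.1981634   0.        ] N [-0.60807594  0.09848681  0.788     ] U [ 0.77786338 -0.12598638  0.616     ]
side face h 0.0026158967175352547 888 ctr -0.00577857023449263 0.00034475629261915275 0.12877025134765577 0.13209323270429746
0.015 46 -0.019676191459095972 -0.05093391428879946 -111.12195803690985 -0.03270143758560651 0.005035802652235001 -0.0602669248052508 0.016668054420057615
0.03 66 -0.021308743377890006 -0.0564750697977716 -110.67211244032586 -0.03290123234007543 -0.0100213674261643 -0.06147840466006424 -0.048432634225211706
0.05 39 -0.022138390738135894 -0.05580596453295925 -111.63837364570766 -0.03269230004469324 -0.010247107741998789 -0.060949186927142227 -0.04999171216224545
0.063 110 -0.02097192189740172 -0.04967190884484394 -112.88990373899514 -0.032498518110756686 -0.00986421932474859 -0.06067859295453357 -0.03613250620369039
tall [313 274  23  19 235] [-0.1395  0.1512  0.0683] [-0.096   0.1769  0.0884]
tall [298 290  31  28 409] [-0.1735  0.1997  0.068 ] [-0.1004  0.2272  0.0893]
pointer 180 [-0.06942718  0.20146651  0.06571569] [-0.09399591  0.1733135
[... 714 characters left out ...]
0528750218101 -0.021989629604487297 -0.005214314349884068 -0.05936011932360375 -0.03581891839503531
0.063 67 -0.012683188223283057 -0.04945161863056856 -104.38496691063204 -0.02811777283414134 -0.005190432255288199 -0.059718070097191336 -0.036157401550552734
tall [327 234   9  26 131] [-0.1704  0.2015  0.0691] [-0.0958  0.2188  0.0897]
tall [305 241  14  17 160] [-0.1343  0.1515  0.0682] [-0.0935  0.1755  0.0888]
pointer 24 [-0.08204142  0.18537824  0.06620576] [-0.09362045  0.16317634  0.06363928] [-0.07505747  0.19130562  0.07395995]
slide [-0.06440553  0.17237073  0.07720619] [0.06463964 0.26040553 0.08270977]
bar [-0.1367772   0.1018488   0.05715824] [-0.0954479   0.33796636  0.06282898]
```

```bash
cat >> h.py <<'E'
from scipy.spatial.transform import Rotation as Ro
zt=-N;yt=-yf;xt=np.cross(yt,zt);RT=Ro.from_matrix(np.stack([xt,yt,zt],1))
def goto(p,n=1,rt=RT):
    s=get_state();q=s['orientation'];r=Ro.from_quat([q[1],q[2],q[3],q[0]])
    rv=np.rad2deg((rt*r.inv()).as_rotvec());d=(np.array(p)-s['tcp_pos'])*1000
    print('mm',d.round(1),'deg',rv.round(2),'per row',(d/n).round(1),(rv/n).round(2))
E
python3 - <<'E'
from h import *
import workcell;print('go',[ (k,getattr(workcell,k)) for k in dir(workcell) if 'grasp' in k.lower()])
g=W-.0195*U-.0485*R+.045*N;print('grip',g)
goto(g+.12*N,12)
for n in('side','scene'):
    d=dict(np.load(f'pics/{n}.npz'));P=pts(d)
    m=(P[...,2]>.03)&(P[...,2]<.19)&(P[...,0]>.4)&(P[...,0]<.75)&(P[...,1]<-.33)&(P[...,1]>-.55);print('bub',P[m].mean(0),P[m].min(0),P[m].max(0))
E
```

```text
go [('grasp_offset', 0.0187)]
grip [ 0.51883852 -0.14339865  0.174448  ]
mm [314.9 427.9  38.5] deg [  1.23 -38.22 -21.56] per row [26.2 35.7  3.2] [ 0.1  -3.18 -1.8 ]
bub [ 0.52165407 -0.4012898   0.09984161] [ 0.49531258 -0.44947749  0.03009702] [ 0.56646715 -0.38007229  0.17765773]
bub [ 0.54819084 -0.40725942  0.10472069] [ 0.50057796 -0.45066767  0.03026341] [ 0.56962889 -0.38345438  0.17633714]
```

Call:
{"method": "step_arm", "body": {"deltas": [[26, 36, 3, 0.1, -3.2, -1.8, 1], [26, 36, 3, 0.1, -3.2, -1.8, 1], [26, 36, 3, 0.1, -3.2, -1.8, 1], [26, 36, 3, 0.1, -3.2, -1.8, 1], [26, 36, 3, 0.1, -3.2, -1.8, 1]]}}

```text
clock: 0.6
tcp_pos: [0.2617, -0.3783, 0.246]
orientation: [0.011, 0.99, 0.035, 0.14]
wrist_force: [1.5, -0.7, 0.7]
finger_gap: 0.0856
grip_force: 0.0
```

Call:
{"method": "step_arm", "body": {"deltas": [[26, 36, 3, 0.1, -3.2, -1.8, 1], [26, 36, 3, 0.1, -3.2, -1.8, 1], [26, 36, 3, 0.1, -3.2, -1.8, 1], [26, 36, 3, 0.1, -3.2, -1.8, 1], [26, 36, 3, 0.1, -3.2, -1.8, 1]]}}

```text
clock: 1.1
tcp_pos: [0.3913, -0.1985, 0.2613]
orientation: [0.023, 0.96, -0.046, 0.275]
wrist_force: [1.5, -0.5, -0.2]
finger_gap: 0.0852
grip_force: 0.0
```

Call:
{"method": "step_arm", "body": {"deltas": [[26, 36, 3, 0.1, -3.2, -1.8, 1], [26, 36, 3, 0.1, -3.2, -1.8, 1], [0, 0, 0, 0, 0, 0, 1], [0, 0, 0, 0, 0, 0, 1]]}}

```text
clock: 1.5
tcp_pos: [0.4428, -0.1255, 0.2668]
orientation: [0.027, 0.942, -0.074, 0.326]
wrist_force: [-0.3, -0.7, -0.5]
finger_gap: 0.0855
grip_force: 0.0
```

Run:
```python
from h import *
g=W-.0195*U-.0485*R+.045*N
goto(g+.12*N,1)
d=snap('wrist','w1');print(d['K'],d['world_from_camera'],get_state()['tcp_pos'],get_state()['clock'])
```

```text
mm [ 3.1 -6.1  2.2] deg [ 0.14  0.1  -0.18] per row [ 3.1 -6.1  2.2] [ 0.14  0.1  -0.18]
[[371.64829954   0.         317.7798327 ]
 [  0.         371.64829954 237.37985524]
 [  0.           0.           1.        ]] [[-0.15677473 -0.92859657  0.33634817  0.41921443]
 [-0.98763176  0.14661702 -0.0555604  -0.12227642]
 [ 0.00227884 -0.3408986  -0.94009731  0.42906603]
 [ 0.          0.          0.          1.        ]] [ 0.44277384 -0.12726525  0.2671102 ] 1.55
```

View pics/w1.png

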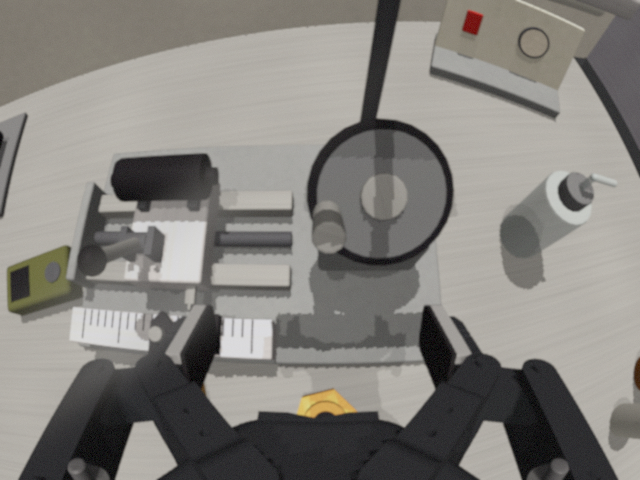

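The wrist view shows the crank end at (328,235), the wheel centre at (382,195), the pointer at about (190,297) and the long rider's screw at (155,330). I'll rectify the scale onto the pointer-height plane so the offset can be read off directly.

```bash
cat >> h.py <<'E'
def ortho(d,fn,z=.068,s=4,y0=.13,y1=.28,x0=-.19,x1=-.06):
    K=np.array(d['K']);T=np.array(d['world_from_camera'])
    Y,X=np.meshgrid(np.arange(y0,y1,.001/s),np.arange(x1,x0,-.001/s))
    p=O+X[...,None]*xf+Y[...,None]*yf+z*zf
    c=(p-T[:3,3])@T[:3,:3]
    r=np.hypot(c[...,0],c[...,1]);th=np.arctan2(r,c[...,2])
    mu=(K[0,2]+K[0,0]*th*c[...,0]/r).astype(np.float32);mv=(K[1,2]+K[0,0]*th*c[...,1]/r).astype(np.float32)
    o=cv2.remap(d['image'],mu,mv,cv2.INTER_CUBIC);cv2.imwrite(f'pics/{fn}.png',cv2.convertScaleAbs(o[:,:,::-1],alpha=1.3));return o
E
python3 - <<'E'
from h import *
ortho(dict(np.load('pics/w1.npz')),'o1')
E
```

```text
(no output)
```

View pics/o1.png

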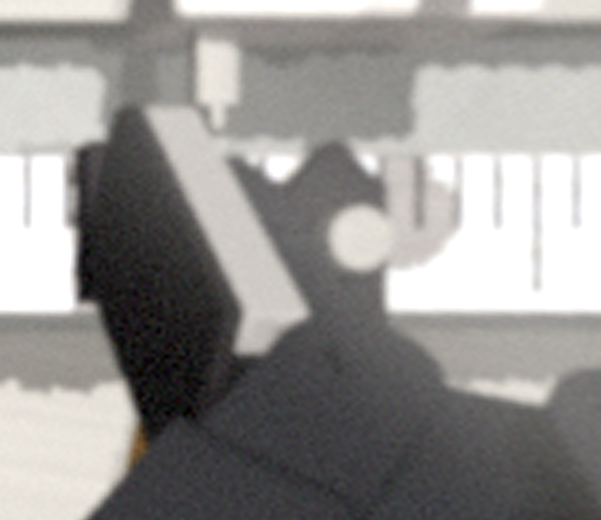

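The pointer tip is at ortho (219,125) and the rider nose at (332,142), so after parallax the gap is about 25 mm. I'll cross-check with depth, then go in for the crank.

Run:
```python
from h import *
for n in('side','scene'):
    d=dict(np.load(f'pics/{n}.npz'));P=pts(d);f=(P-O)@F
    for nm,lo,hi in(('rtop',.0715,.0765),('screw',.084,.09)):
        k=(f[...,2]>lo)&(f[...,2]<hi)&(f[...,1]>.19)&(f[...,1]<.24)&(f[...,0]<-.09)&(f[...,0]>-.18)
        g=f[k];x,y=g[:,0],g[:,1]
        print(n,nm,k.sum(),np.percentile(y,[2,50,98]).round(4),y.mean(),np.percentile(x,[2,98]).round(4))
        if nm=='rtop':
            for a in np.arange(-.175,-.095,.01):
                b=(x>a)&(x<a+.01)
                if b.sum()>3: print('  ',a.round(3),b.sum(),y[b].min().round(4),y[b].max().round(4))
goto(W-.0195*U-.0485*R+.0263*N,5)
```

```text
side rtop 276 [0.2025 0.2158 0.2262] 0.21510831807462832 [-0.1719 -0.1029]
   -0.175 41 0.2025 0.2264
   -0.165 50 0.202 0.226
   -0.155 47 0.2018 0.2267
   -0.145 46 0.2013 0.2269
   -0.135 42 0.2012 0.2272
   -0.125 18 0.2023 0.2264
   -0.115 22 0.2059 0.2253
   -0.105 10 0.2102 0.2191
side screw 40 [0.207  0.2135 0.2214] 0.2138292720018658 [-0.1299 -0.1159]
scene rtop 88 [0.2017 0.2074 0.218 ] 0.20842713230367255 [-0.1667 -0.0968]
   -0.165 6 0.2018 0.2056
   -0.155 10 0.2015 0.2097
   -0.145 15 0.2026 0.2143
   -0.135 5 0.2021 0.2055
   -0.125 6 0.2016 0.2148
   -0.115 26 0.202 0.2188
   -0.105 17 0.2055 0.2184
scene screw 25 [0.2066 0.2129 0.2178] 0.21279898516128518 [-0.1265 -0.1115]
mm [  87.4  -18.  -107.4] deg [0.14 0.1  0.01] per row [ 17.5  -3.6 -21.5] [0.03 0.02 0.  ]
```

Call:
{"method": "step_arm", "body": {"deltas": [[17.5, -3.6, -21.5, 0, 0, 0, 1], [17.5, -3.6, -21.5, 0, 0, 0, 1], [17.5, -3.6, -21.5, 0, 0, 0, 1], [17.5, -3.6, -21.5, 0, 0, 0, 1], [0, 0, 0, 0, 0, 0, 1]]}}

```text
clock: 2.05
tcp_pos: [0.512, -0.1447, 0.1775]
orientation: [0.027, 0.943, -0.079, 0.323]
wrist_force: [-0.7, 0.5, -0.1]
finger_gap: 0.0854
grip_force: 0.0
```

Run:
```python
from h import *
goto(W-.0195*U-.0485*R+.0263*N,1)
s=get_state();print(s['wrist_force'])
d=snap('wrist','w2')
d=snap('side','s2')
a=cv2.imread('pics/w2.png');b=cv2.imread('pics/s2.png')[110:270,250:450]
b=cv2.resize(b,(400,320));c=np.zeros((480,800,3),np.uint8);c[:320,400:]=b;c[:300,:400]=cv2.resize(a,(400,300));cv2.imwrite('pics/m2.png',c)
```

```text
mm [ 18.2  -0.5 -17.8] deg [-0.04 -0.18  0.37] per row [ 18.2  -0.5 -17.8] [-0.04 -0.18  0.37]
[-0.65501397  0.4870959  -0.07689364]
```

View pics/m2.png

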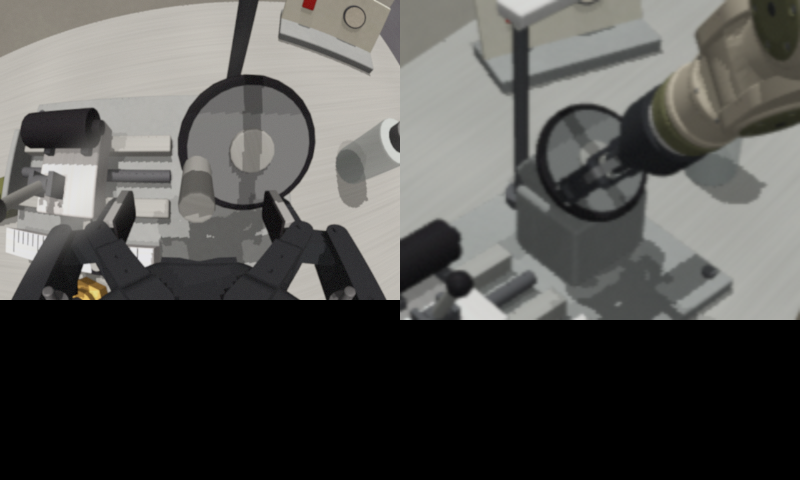

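The wrist half shows the handle between the fingers, with its end at (198,208). I'll finish the approach and close.

Call:
{"method": "step_arm", "body": {"deltas": [[9, 0, -9, 0, 0, 0.2, 1], [9, -0.5, -9, 0, 0, 0.2, 1], [0, 0, 0, 0, 0, 0, 0], [0, 0, 0, 0, 0, 0, -1], [0, 0, 0, 0, 0, 0, -1]], "newtons": 50}}

```text
clock: 2.65
tcp_pos: [0.5308, -0.1435, 0.1644]
orientation: [0.027, 0.942, -0.073, 0.327]
wrist_force: [0.8, 0.2, 0.3]
finger_gap: 0.0438
grip_force: 0.0
```

Call:
{"method": "step_arm", "body": {"deltas": [[0, 0, 0, 0, 0, 0, -1], [0, 0, 0, 0, 0, 0, -1], [0, 0, 0, 0, 0, 0, -1]]}}

```text
clock: 2.95
tcp_pos: [0.5313, -0.1458, 0.1654]
orientation: [0.03, 0.942, -0.074, 0.327]
wrist_force: [-7.2, -8.3, 6.7]
finger_gap: 0.0228
grip_force: 48.4
```

Run:
```python
from h import *
s=get_state();q=s['tcp_pos']-W;print(s['clock'],s['finger_gap'],s['grip_force'],s['wrist_force'],'u r n',q@U,q@R,q@N)
goto(W-.0195*U-.0485*R+.0263*N,1)
for a in range(-110,260,15):
    A,B=np.deg2rad([a,a+15]);d=.05*((np.cos(B)-np.cos(A))*U+(np.sin(B)-np.sin(A))*R);print(a,(d*1000).round(1))
```

```text
2.95 0.0228479534943266 48.442643880844116 [-7.2217181  -8.25411193  6.72106754] u r n -0.015073952622348577 -0.04808096368624646 0.030103539333262392
mm [-1.1  0.6 -5.7] deg [ 0.45  0.24 -0.03] per row [-1.1  0.6 -5.7] [ 0.45  0.24 -0.03]
-110 [10.4  1.2  7.8]
-95 [10.1 -2.2  8. ]
-80 [ 9.1 -5.4  7.7]
-65 [ 7.4 -8.3  6.8]
-50 [  5.3 -10.6   5.4]
-35 [  2.8 -12.2   3.7]
-20 [  0.2 -12.9   1.7]
-5 [ -2.5 -12.8  -0.4]
10 [ -5.  -11.8  -2.4]
25 [ -7.2 -10.   -4.3]
40 [-8.9 -7.5 -5.9]
55 [-10.   -4.5  -7.1]
70 [-10.4  -1.2  -7.8]
85 [-10.1   2.2  -8. ]
100 [-9.1  5.4 -7.7]
115 [-7.4  8.3 -6.8]
130 [-5.3 10.6 -5.4]
145 [-2.8 12.2 -3.7]
160 [-0.2 12.9 -1.7]
175 [ 2.5 12.8  0.4]
190 [ 5.  11.8  2.4]
205 [ 7.2 10.   4.3]
220 [8.9 7.5 5.9]
235 [10.   4.5  7.1]
250 [10.4  1.2  7.8]
```

Call:
{"method": "step_arm", "body": {"deltas": [[10.4, 1.2, 7.8, 0, 0, 0, -1], [10.1, -2.2, 8, 0, 0, 0, -1], [9.1, -5.4, 7.7, 0, 0, 0, -1], [7.4, -8.3, 6.8, 0, 0, 0, -1], [5.3, -10.6, 5.4, 0, 0, 0, -1]]}}

```text
clock: 3.45
tcp_pos: [0.5696, -0.1689, 0.1976]
orientation: [0.027, 0.943, -0.075, 0.323]
wrist_force: [-25.6, 0.1, 11.0]
finger_gap: 0.0232
grip_force: 50.1
```

```bash
cat >> h.py <<'E'
def rep():
    s=get_state();q=s['tcp_pos']-W;u,r=q@U,q@R;f=s['wrist_force'];o=s['orientation'];o=Ro.from_quat([o[1],o[2],o[3],o[0]])
    print(round(s['clock'],2),'u r n',(np.array([u,r,q@N])*1e3).round(1),'ang',np.rad2deg(np.arctan2(r,u)).round(1),'F u r n',np.round([f@U,f@R,f@N],1),s['finger_gap'].round(4),s['grip_force'].round(0),'rot',np.rad2deg((RT*o.inv()).as_rotvec()).round(1))
E
python3 -c "
from h import *
rep()"
```

```text
Traceback (most recent call last):
  File "h.py", line 32, in rep
    print(round(s['clock'],2),'u r n',(np.array([u,r,q@N])*1e3).round(1),'ang',np.rad2deg(np.arctan2(r,u)).round(1),'F u r n',np.round([f@U,f@R,f@N],1),s['finger_gap'].round(4),s['grip_force'].round(0),'rot',np.rad2deg((RT*o.inv()).as_rotvec()).round(1))
                                                                                                                                                        ^^^^^^^^^^^^^^^^^^^^^
AttributeError: 'float' object has no attribute 'round'
```

```bash
sed -i "s/s\['finger_gap'\].round(4),s\['grip_force'\].round(0)/round(s['finger_gap'],4),round(s['grip_force'])/" h.py; python3 -c "
from h import *
rep();print(N*4)"
```

```text
3.45 u r n [ 37.5 -31.4  29.9] ang -40.0 F u r n [-13.2   4.   24.2] 0.0232 50 rot [ 0.2 -0.2 -0. ]
[-2.43230376  0.39394725  3.152     ]
```

Call:
{"method": "step_arm", "body": {"deltas": [[1.9, -12, 4.9, 0, 0, 0, -1], [-0.7, -12.8, 2.9, 0, 0, 0, -1], [-2.5, -12.8, -0.4, 0, 0, 0, -1], [-5, -11.8, -2.4, 0, 0, 0, -1], [-7.2, -10, -4.3, 0, 0, 0, -1]]}}

```text
clock: 3.95
tcp_pos: [0.5616, -0.2278, 0.1997]
orientation: [0.026, 0.942, -0.072, 0.327]
wrist_force: [22.9, -3.1, -18.2]
finger_gap: 0.0231
grip_force: 51.3
```

```bash
python3 -c "
from h import *
rep()"
```

```text
3.95 u r n [40.  28.  30.6] ang 35.0 F u r n [  7.   -0.6 -28.6] 0.0231 51 rot [ 0.1  0.3 -0.5]
```

Call:
{"method": "step_arm", "body": {"deltas": [[-7.9, -7.7, -7.1, 0, 0, 0, -1], [-10, -4.5, -7.1, 0, 0, 0, -1], [-10.4, -1.2, -7.8, 0, 0, 0, -1], [-10.1, 2.2, -8, 0, 0, 0, -1], [-9.1, 5.4, -7.7, 0, 0, 0, -1]]}}

```text
clock: 4.45
tcp_pos: [0.5126, -0.2388, 0.1631]
orientation: [0.031, 0.942, -0.075, 0.326]
wrist_force: [7.4, -15.7, -14.3]
finger_gap: 0.0226
grip_force: 52.9
```

```bash
python3 -c "
from h import *
rep()"
```

```text
4.45 u r n [-19.4  46.7  30.4] ang 112.5 F u r n [ -1.1  14.3 -17.3] 0.0226 53 rot [0.6 0.2 0.1]
```

Call:
{"method": "step_arm", "body": {"deltas": [[-6.9, 7.7, -7.4, 0, 0, 0, -1], [-5.3, 10.6, -5.4, 0, 0, 0, -1], [-2.8, 12.2, -3.7, 0, 0, 0, -1], [-0.2, 12.9, -1.7, 0, 0, 0, -1], [2.5, 12.8, 0.4, 0, 0, 0, -1]]}}

```text
clock: 4.95
tcp_pos: [0.4978, -0.1783, 0.1438]
orientation: [0.028, 0.942, -0.075, 0.325]
wrist_force: [-3.6, -5.5, 0.1]
finger_gap: 0.0227
grip_force: 54.5
```

Call:
{"method": "step_arm", "body": {"deltas": [[5, 11.8, 2.4, 0, 0, 0, -1], [7.2, 10, 4.3, 0, 0, 0, -1], [8.9, 7.5, 5.9, 0, 0, 0, -1], [10, 4.5, 7.1, 0, 0, 0, -1], [10.4, 1.2, 7.8, 0, 0, 0, -1]]}}

```text
clock: 5.45
tcp_pos: [0.5404, -0.1453, 0.1725]
orientation: [0.03, 0.942, -0.075, 0.325]
wrist_force: [-9.7, -16.2, 0.9]
finger_gap: 0.0229
grip_force: 55.0
```

```bash
python3 -c "
from h import *
rep()"
```

```text
5.45 u r n [ -3.8 -50.   30.2] ang -94.3 F u r n [-4.9 17.6  5. ] 0.0229 55 rot [0.5 0.  0.1]
```

Call:
{"method": "step_arm", "body": {"deltas": [[10.1, -3, 8, 0, 0, 0, -1], [9.1, -5.4, 7.7, 0, 0, 0, -1], [7.4, -8.3, 6.8, 0, 0, 0, -1], [5.3, -10.6, 5.4, 0, 0, 0, -1], [2.8, -12.2, 3.7, 0, 0, 0, -1]]}}

```text
clock: 5.95
tcp_pos: [0.5731, -0.1812, 0.202]
orientation: [0.026, 0.943, -0.074, 0.324]
wrist_force: [-17.2, 5.0, 6.6]
finger_gap: 0.0228
grip_force: 55.8
```

Call:
{"method": "step_arm", "body": {"deltas": [[0.2, -12.9, 1.7, 0, 0, 0, -1], [-2.5, -12.8, -0.4, 0, 0, 0, -1], [-5, -11.8, -2.4, 0, 0, 0, -1], [-7.2, -10, -4.3, 0, 0, 0, -1], [-8.9, -7.5, -5.9, 0, 0, 0, -1]]}}

```text
clock: 6.45
tcp_pos: [0.5532, -0.2369, 0.1938]
orientation: [0.026, 0.942, -0.072, 0.328]
wrist_force: [1.8, 4.2, 2.6]
finger_gap: 0.0227
grip_force: 54.5
```

Call:
{"method": "step_arm", "body": {"deltas": [[-10, -4.5, -7.1, 0, 0, 0, -1], [-10.4, -1.2, -7.8, 0, 0, 0, -1], [-10.1, 2.2, -8, 0, 0, 0, -1], [-9.1, 5.4, -7.7, 0, 0, 0, -1], [-7.4, 8.3, -6.8, 0, 0, 0, -1]]}}

```text
clock: 6.95
tcp_pos: [0.5041, -0.2305, 0.1551]
orientation: [0.03, 0.942, -0.075, 0.326]
wrist_force: [-6.7, -6.5, 6.1]
finger_gap: 0.023
grip_force: 55.3
```

```bash
python3 -c "
from h import *
rep()"
```

```text
6.95 u r n [-31.9  39.8  30.1] ang 128.7 F u r n [-0.6  7.5  8.3] 0.023 55 rot [0.5 0.1 0.1]
```

Call:
{"method": "step_arm", "body": {"deltas": [[-5.3, 10.6, -5.4, 0, 0, 0, -1], [-2.8, 12.2, -3.7, 0, 0, 0, -1], [-0.2, 12.9, -1.7, 0, 0, 0, -1], [2.5, 12.8, 0.4, 0, 0, 0, -1], [5, 11.8, 2.4, 0, 0, 0, -1]]}}

```text
clock: 7.45
tcp_pos: [0.5028, -0.1675, 0.1462]
orientation: [0.029, 0.942, -0.075, 0.325]
wrist_force: [-5.1, -4.9, 6.8]
finger_gap: 0.0229
grip_force: 55.4
```

Call:
{"method": "step_arm", "body": {"deltas": [[7.2, 10, 4.3, 0, 0, 0, -1], [8.9, 7.5, 5.9, 0, 0, 0, -1], [10, 4.5, 7.1, 0, 0, 0, -1], [10.4, 1.2, 7.8, 0, 0, 0, -1], [10.1, -2.2, 8, 0, 0, 0, -1]]}}

```text
clock: 7.95
tcp_pos: [0.5484, -0.1473, 0.1787]
orientation: [0.029, 0.943, -0.075, 0.324]
wrist_force: [-19.6, -8.7, 11.4]
finger_gap: 0.023
grip_force: 56.4
```

Call:
{"method": "step_arm", "body": {"deltas": [[0, 0, 0, 0, 0, 0, -1]]}}

```text
clock: 8.05
tcp_pos: [0.5506, -0.1484, 0.1807]
orientation: [0.03, 0.942, -0.075, 0.326]
wrist_force: [-9.7, -7.0, 8.7]
finger_gap: 0.0231
grip_force: 55.3
```

Run:
```python
from h import *
rep()
for n in('side','scene'):
    d=snap(n,n+'3');P=pts(d);f=(P-O)@F
    k=(f[...,0]>-.06)&(f[...,0]<-.035)&(f[...,1]>.12)&(f[...,1]<.32)&(abs(f[...,2]-.08)<.003)
    g=f[k];print('slide',np.percentile(g,[1,99],axis=0)[:,1])
a=cv2.imread('pics/side3.png')[255:345,240:360];b=cv2.imread('pics/scene3.png')[225:285,280:370]
c=np.zeros((600,800,3),np.uint8);c[:300,:400]=cv2.resize(a,(400,300),interpolation=cv2.INTER_CUBIC);c[300:,:400]=0
c[:300,400:]=cv2.resize(b,(400,266),interpolation=cv2.INTER_CUBIC)[:300] if 0 else cv2.copyMakeBorder(cv2.resize(b,(400,266),interpolation=cv2.INTER_CUBIC),0,34,0,0,cv2.BORDER_CONSTANT)
c=cv2.resize(c[:300],(800,300));cv2.imwrite('pics/m3.png',c)
```

```text
8.05 u r n [  9.7 -48.7  30.1] ang -78.7 F u r n [-1.3  8.5 12.1] 0.0231 55 rot [0.4 0.1 0. ]
slide [0.19804311 0.28610284]
slide [0.19718131 0.285967  ]
```

View pics/m3.png

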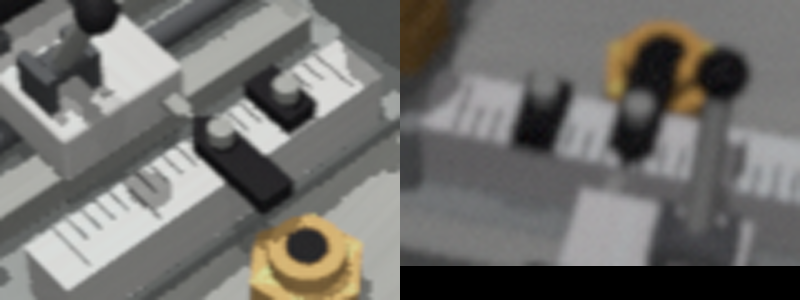

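Side and scene both put the pointer about 1–2 mm short of the long rider. I'll turn a final ~39°, then release and check from the wrist camera.

Call:
{"method": "step_arm", "body": {"deltas": [[9.1, -5.4, 7.7, 0, 0, 0, -1], [7.4, -8.3, 6.8, 0, 0, 0, -1], [3.4, -6.3, 3.4, 0, 0, 0, -1], [0, 0, 0, 0, 0, 0, -1], [0, 0, 0, 0, 0, 0, -1]]}}

```text
clock: 8.65
tcp_pos: [0.5685, -0.1668, 0.1966]
orientation: [0.028, 0.943, -0.075, 0.324]
wrist_force: [-14.0, -3.7, 10.9]
finger_gap: 0.0226
grip_force: 55.9
```

```bash
python3 -c "
from h import *
rep()"
```

```text
8.65 u r n [ 35.7 -33.3  30. ] ang -43.0 F u r n [-3.7  5.9 16.7] 0.0226 56 rot [ 0.2 -0.1 -0. ]
```

Call:
{"method": "step_arm", "body": {"deltas": [[0, 0, 0, 0, 0, 0, 1], [0, 0, 0, 0, 0, 0, 1], [0, 0, 0, 0, 0, 0, 1], [-6, 1, 8, 0, 0, 0, 1], [-12, 2, 16, 0, 0, 0, 1]]}}

```text
clock: 9.15
tcp_pos: [0.5521, -0.1615, 0.2202]
orientation: [0.025, 0.943, -0.073, 0.324]
wrist_force: [0.8, 0.7, 0.6]
finger_gap: 0.0853
grip_force: 0.0
```

Call:
{"method": "step_arm", "body": {"deltas": [[-20, 3, 26, 0, 0, 0, 1], [-20, 3, 26, 0, 0, 0, 1], [-20, 25, 20, 0, 0, 0, 1], [-10, 45, 0, 0, 0, 0, 1], [0, 45, 0, 0, 0, 0, 1]]}}

```text
clock: 9.65
tcp_pos: [0.4818, -0.0412, 0.2954]
orientation: [0.027, 0.942, -0.075, 0.327]
wrist_force: [1.2, 0.5, -1.4]
finger_gap: 0.0852
grip_force: 0.0
```

Call:
{"method": "step_arm", "body": {"deltas": [[0, 40, 0, 0, 0, 0, 1], [0, 0, 0, 0, 0, 0, 1], [0, 0, 0, 0, 0, 0, 1]]}}

```text
clock: 9.95
tcp_pos: [0.4827, 0.0007, 0.294]
orientation: [0.026, 0.942, -0.071, 0.326]
wrist_force: [-0.2, -0.4, 0.3]
finger_gap: 0.0855
grip_force: 0.0
```

Run:
```python
from h import *
rep();d=snap('wrist','w4');T=d['world_from_camera'];print((T[:3,3]-O)@F)
ortho(d,'o4',s=4,y0=.14,y1=.29)
```

```text
9.95 u r n [   7.9 -184.9  175.4] ang -87.6 F u r n [0.1 0.4 0.3] 0.0855 0 rot [ 0.2  0.2 -0.5]
[-0.12581299  0.18418117  0.45627636]
```

View pics/o4.png

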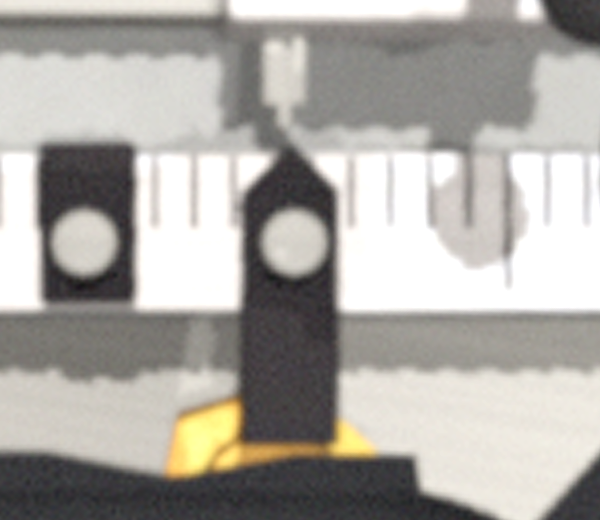

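The rectified wrist view shows the pointer tip at (285,115) and the rider nose at (291,150), nearly aligned. I'll quantify that, and locate the lever ball.

Run:
```python
from h import *
d=dict(np.load('pics/w4.npz'))
for z,rows,rng,dark,nm in((.066,range(98,126,3),(265,305),0,'ptr'),(.066,range(45,100,8),(250,320),0,'blk'),(.074,range(145,195,6),(235,345),1,'nose'),(.074,range(270,310,8),(225,355),1,'body')):
    o=cv2.cvtColor(ortho(d,'tmp',z=z,y0=.14,y1=.29),cv2.COLOR_RGB2GRAY).astype(float)
    out=[]
    for r in rows:
        p=o[r,rng[0]:rng[1]];t=(p.max()+p.min())/2
        i=np.where(p<t if dark else p>t)[0]; out.append((r,round(140+(rng[0]+i.min())/4,2),round(140+(rng[0]+i.max()+1)/4,2),round(140+(rng[0]+(i.min()+i.max()+1)/2)/4,2)))
    print(nm,out)
P=None
d2=snap('side','s5');P=pts(d2);f=(P-O)@F
k=(f[...,2]>.165)&(f[...,2]<.2)&(f[...,0]>-.12)&(f[...,0]<0)&(f[...,1]>.2)&(f[...,1]<.32)
print('ball',k.sum(),f[k].min(0),f[k].max(0)) if k.any() else print('noball')
```

```text
ptr [(98, np.float64(207.25), np.float64(215.0), np.float64(211.12)), (101, np.float64(207.75), np.float64(214.0), np.float64(210.88)), (104, np.float64(208.75), np.float64(214.0), np.float64(211.38)), (107, np.float64(209.25), np.float64(213.75), np.float64(211.5)), (110, np.float64(209.25), np.float64(213.5), np.float64(211.38)), (113, np.float64(209.25), np.float64(213.75), np.float64(211.5)), (116, np.float64(209.25), np.float64(213.75), np.float64(211.5)), (119, np.float64(209.25), np.float64(213.75), np.float64(211.5)), (122, np.float64(209.5), np.float64(215.25), np.float64(212.38)), (125, np.float64(209.5), np.float64(216.25), np.float64(212.88))]
blk [(45, np.float64(206.0), np.float64(217.0), np.float64(211.5)), (53, np.float64(206.0), np.float64(217.25), np.float64(211.62)), (61, np.float64(206.0), np.float64(217.0), np.float64(211.5)), (69, np.float64(206.0), np.float64(217.0), np.float64(211.5)), (77, np.float64(206.0), np.float64(217.0), np.float64(211.5)), (85, np.float64(206.0), np.float64(217.0), np.float64(211.5)), (93, np.float64(206.0), np.float64(217.0), np.float
[... 329 characters left out ...]
p.float64(212.5)), (175, np.float64(205.25), np.float64(219.5), np.float64(212.38)), (181, np.float64(204.0), np.float64(221.0), np.float64(212.5)), (187, np.float64(202.5), np.float64(222.25), np.float64(212.38)), (193, np.float64(201.25), np.float64(223.25), np.float64(212.25))]
body [(270, np.float64(200.5), np.float64(223.75), np.float64(212.12)), (278, np.float64(200.5), np.float64(223.5), np.float64(212.0)), (286, np.float64(200.25), np.float64(223.5), np.float64(211.88)), (294, np.float64(200.25), np.float64(223.75), np.float64(212.0)), (302, np.float64(200.0), np.float64(223.75), np.float64(211.88))]
ball 158 [-0.08955171  0.25108552  0.1695494 ] [-0.0636057   0.27588777  0.19211253]
```

The pointer is 0.5–0.9 mm from the rider's centre line, inside the 2 mm tolerance, and step 1 has already held for over 0.3 s. Next I'll stand the tool upright, shut it and put it behind the lever ball.

```bash
cat >> h.py <<'E'
RD=Ro.from_matrix(np.stack([np.cross(-yf,-zf),-yf,-zf],1))
def fx(x,y,z): return O+F@[x,y,z]
E
python3 - <<'E'
from h import *
goto(fx(-.125,.2625,.215),6,RD);goto(fx(-.125,.2625,.16),1,RD);print(xf)
E
```

```text
mm [-10.8  82.6 -78.8] deg [ 6.13 37.69 -0.28] per row [ -1.8  13.8 -13.1] [ 1.02  6.28 -0.05]
mm [ -10.8   82.6 -133.8] deg [ 6.13 37.69 -0.28] per row [ -10.8   82.6 -133.8] [ 6.13 37.69 -0.28]
[ 0.98713627 -0.15988119  0.        ]
```

Call:
{"method": "step_arm", "body": {"deltas": [[-1.8, 13.8, -13.1, 1.02, 6.28, -0.05, -1], [-1.8, 13.8, -13.1, 1.02, 6.28, -0.05, -1], [-1.8, 13.8, -13.1, 1.02, 6.28, -0.05, -1], [-1.8, 13.8, -13.1, 1.02, 6.28, -0.05, -1], [-1.8, 13.8, -13.1, 1.02, 6.28, -0.05, -1]]}}

```text
clock: 10.55
tcp_pos: [0.4699, 0.0295, 0.2282]
orientation: [-0.009, 0.997, -0.061, 0.055]
wrist_force: [0.3, 0.5, -0.0]
finger_gap: 0.0117
grip_force: 0.0
```

Call:
{"method": "step_arm", "body": {"deltas": [[-1.8, 13.8, -13.1, 1.02, 6.28, -0.05, -1], [0, 0, 0, 0, 0, 0, -1], [0, 0, 0, 0, 0, 0, -1], [0, 0, 0, 0, 0, 0, -1]]}}

```text
clock: 10.95
tcp_pos: [0.4666, 0.0376, 0.2157]
orientation: [-0.017, 0.998, -0.056, 0.002]
wrist_force: [0.1, -0.1, 0.3]
finger_gap: -0.0001
grip_force: 0.0
```

Run:
```python
from h import *
goto(fx(-.125,.2625,.16),1,RD);print(get_state()['finger_gap'])
```

```text
mm [  5.6  43.4 -55.7] deg [-1.95  0.42 -2.74] per row [  5.6  43.4 -55.7] [-1.95  0.42 -2.74]
-0.00010102467790055157
```

Call:
{"method": "step_arm", "body": {"deltas": [[2.8, 21.7, 0, -1, 0.2, -1.4, -1], [2.8, 21.7, 0, -1, 0.2, -1.4, -1], [0, 0, -28, 0, 0, 0, -1], [0, 0, -28, 0, 0, 0, -1], [0, 0, 0, 0, 0, 0, -1]]}}

```text
clock: 11.45
tcp_pos: [0.4651, 0.0409, 0.1569]
orientation: [-0.016, 0.998, -0.052, -0.003]
wrist_force: [-1.2, 0.4, -0.8]
finger_gap: -0.0001
grip_force: 0.0
```

Run:
```python
from h import *
goto(fx(-.125,.2625,.16),1,RD);goto(fx(-.017,.2625,.16),1,RD)
d=snap('wrist','w6')
```

```text
mm [ 7.1 40.   3.1] deg [-1.9  -0.15 -3.2 ] per row [ 7.1 40.   3.1] [-1.9  -0.15 -3.2 ]
mm [113.7  22.8   3.1] deg [-1.9  -0.15 -3.2 ] per row [113.7  22.8   3.1] [-1.9  -0.15 -3.2 ]
```

View pics/w6.png

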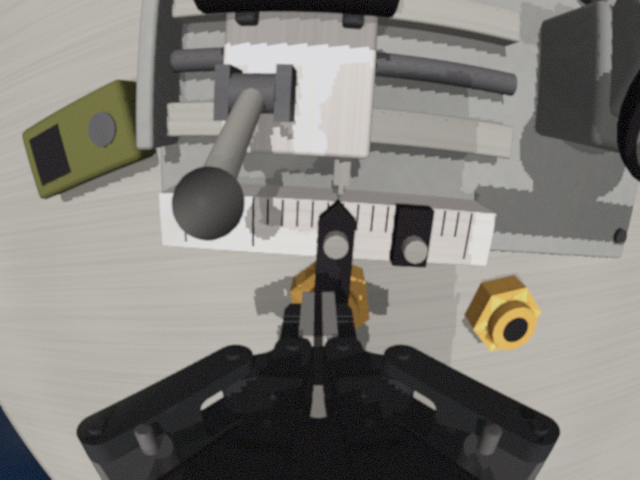

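The wrist view shows the ball at (208,203) and the shut fingertip at (318,310). The tool is still 40 mm short in y, so I'll check the joint limits.

```bash
python3 -c "
from h import *
s=get_state();print(s['joint_pos'].round(3),s['tcp_pos'],s['qvel'].round(3))"
```

```text
[-0.106  0.146 -0.353  1.077  0.033  3.141] [0.46615271 0.04080734 0.15866451] [-0.004 -0.016  0.06   0.021 -0.     0.001]
```

Joint 6 is at its range end, so I'll yaw the tool +87°, which leaves a flat finger back facing the ball.

Call:
{"method": "step_arm", "body": {"deltas": [[0, 0, 10, 0, 0, 7.9, -1], [0, 0, 10, 0, 0, 7.9, -1], [0, 0, 10, 0, 0, 7.9, -1], [0, 0, 0, 0, 0, 7.9, -1], [0, 0, 0, 0, 0, 7.9, -1]]}}

```text
clock: 12.0
tcp_pos: [0.4689, 0.0404, 0.1918]
orientation: [-0.014, 0.957, 0.291, -0.004]
wrist_force: [0.6, 0.3, -0.7]
finger_gap: -0.0001
grip_force: 0.0
```

Call:
{"method": "step_arm", "body": {"deltas": [[0, 0, 0, 0, 0, 7.9, -1], [0, 0, 0, 0, 0, 7.9, -1], [0, 0, 0, 0, 0, 7.9, -1], [0, 0, 0, 0, 0, 7.9, -1], [0, 0, 0, 0, 0, 7.9, -1]]}}

```text
clock: 12.5
tcp_pos: [0.4686, 0.0405, 0.1914]
orientation: [-0.011, 0.802, 0.597, -0.01]
wrist_force: [0.4, -0.9, 1.0]
finger_gap: -0.0003
grip_force: 0.0
```

Call:
{"method": "step_arm", "body": {"deltas": [[0, 0, 0, 0, 0, 7.9, -1], [0, 0, 0, 0, 0, 0, -1]]}}

```text
clock: 12.7
tcp_pos: [0.4686, 0.0406, 0.1911]
orientation: [-0.01, 0.761, 0.649, -0.01]
wrist_force: [0.5, 0.0, -0.5]
finger_gap: 0.0002
grip_force: 0.0
```

```bash
cat >> h.py <<'E'
RX=Ro.from_matrix(np.stack([np.cross(xf,-zf),xf,-zf],1))
E
python3 - <<'E'
from h import *
print(get_state()['joint_pos'].round(2));goto(fx(-.13,.2625,.16),1,RX)
E
```

```text
[-0.08  0.15 -0.26  1.19 -0.    1.65]
mm [ -1.3  41.2 -31.1] deg [-0.12 -1.68 -0.12] per row [ -1.3  41.2 -31.1] [-0.12 -1.68 -0.12]
```

Call:
{"method": "step_arm", "body": {"deltas": [[-0.5, 20.5, 0, 0, -0.8, 0, -1], [-0.5, 20.5, 0, 0, -0.8, 0, -1], [0, 0, -15, 0, 0, 0, -1], [0, 0, -16, 0, 0, 0, -1], [0, 0, 0, 0, 0, 0, -1]]}}

```text
clock: 13.2
tcp_pos: [0.4657, 0.0817, 0.1576]
orientation: [-0.003, 0.762, 0.648, -0.002]
wrist_force: [-0.1, -0.4, 0.8]
finger_gap: -0.0
grip_force: 0.0
```

Run:
```python
from h import *
goto(fx(-.13,.2625,.16),1,RX);goto(fx(-.02,.2625,.16),1,RX)
d=snap('wrist','w7');d=snap('side','s7')
c=np.hstack([cv2.resize(cv2.imread('pics/w7.png'),(400,300)),cv2.resize(cv2.imread('pics/s7.png')[180:360,170:410],(400,300))])
cv2.imwrite('pics/m7.png',c)
```

```text
mm [1.5 0.  2.4] deg [-0.14 -0.36  0.06] per row [1.5 0.  2.4] [-0.14 -0.36  0.06]
mm [110.1 -17.5   2.4] deg [-0.14 -0.36  0.06] per row [110.1 -17.5   2.4] [-0.14 -0.36  0.06]
```

View pics/m7.png

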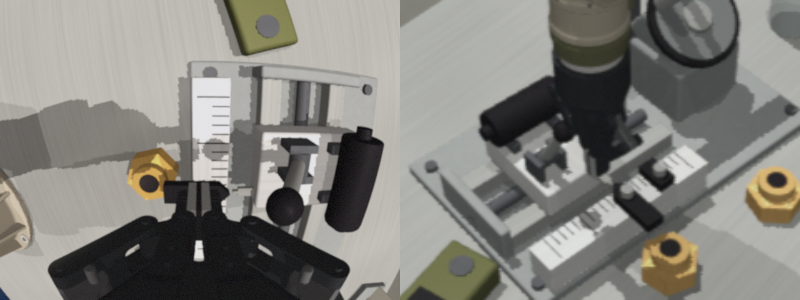

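In the wrist half the shut fingers at (197,195) are in line behind the ball at (285,207). I'll push along fixture +x.

Call:
{"method": "step_arm", "body": {"deltas": [[12, -1.9, 0.5, 0, 0, 0, -1], [12, -1.9, 0.5, 0, 0, 0, -1], [12, -1.9, 0.5, 0, 0, 0, -1], [12, -1.9, 0.5, 0, 0, 0, -1], [12, -1.9, 0.5, 0, 0, 0, -1]]}}

```text
clock: 13.8
tcp_pos: [0.5279, 0.0717, 0.1606]
orientation: [-0.002, 0.761, 0.648, -0.001]
wrist_force: [-2.0, 0.6, 1.1]
finger_gap: 0.0001
grip_force: 1.0
```

Call:
{"method": "step_arm", "body": {"deltas": [[12, -1.9, 0, 0, 0, 0, -1], [12, -1.9, 0, 0, 0, 0, -1], [8, -1.3, 0, 0, 0, 0, -1], [5, -0.8, 0, 0, 0, 0, -1], [0, 0, 0, 0, 0, 0, -1]]}}

```text
clock: 14.3
tcp_pos: [0.5644, 0.0658, 0.1601]
orientation: [-0.002, 0.761, 0.649, -0.001]
wrist_force: [0.4, 0.1, 0.0]
finger_gap: 0.0003
grip_force: 0.0
```

Run:
```python
from h import *
s=get_state();print((s['tcp_pos']-O)@F,s['wrist_force']@F)
for n in('side','scene'):
    d=snap(n,n+'8');P=pts(d);f=(P-O)@F
    k=(f[...,2]>.165)&(f[...,2]<.205)&(f[...,0]>-.12)&(f[...,0]<.05)&(f[...,1]>.225)&(f[...,1]<.3)&(d['image'].sum(2)<150)
    print(n,k.sum(),np.percentile(f[k],[2,50,98],axis=0).round(3).tolist() if k.any() else 0)
```

```text
[-0.03157394  0.26232384  0.16008298] [0.36054873 0.13259389 0.01734409]
side 137 [[-0.047, 0.256, 0.171], [-0.039, 0.27, 0.186], [-0.001, 0.275, 0.204]]
scene 137 [[-0.022, 0.251, 0.179], [0.004, 0.264, 0.191], [0.011, 0.274, 0.197]]
```

Call:
{"method": "step_arm", "body": {"deltas": [[4, -0.6, 0, 0, 0, 0, -1], [4, -0.6, 0, 0, 0, 0, -1], [0, 0, 0, 0, 0, 0, -1]]}}

```text
clock: 14.7
tcp_pos: [0.5719, 0.0648, 0.1605]
orientation: [-0.002, 0.761, 0.649, -0.001]
wrist_force: [-1.3, -0.8, 0.2]
finger_gap: 0.0
grip_force: 0.3
```

Call:
{"method": "step_arm", "body": {"deltas": [[3, -0.5, 0, 0, 0, 0, -1], [0, 0, 0, 0, 0, 0, -1]]}}

```text
clock: 14.9
tcp_pos: [0.5749, 0.0643, 0.1604]
orientation: [-0.002, 0.761, 0.649, -0.001]
wrist_force: [-1.1, -0.6, -0.5]
finger_gap: -0.0
grip_force: 0.4
```

Call:
{"method": "step_arm", "body": {"deltas": [[2, -0.3, 0, 0, 0, 0, -1], [0, 0, 0, 0, 0, 0, -1]]}}

```text
clock: 15.1
tcp_pos: [0.5768, 0.064, 0.1605]
orientation: [-0.002, 0.761, 0.649, -0.001]
wrist_force: [-1.1, 0.2, -0.2]
finger_gap: -0.0003
grip_force: 0.6
```

Run:
```python
from h import *
s=get_state();print((s['tcp_pos']-O)@F,s['wrist_force']@F)
for n in('side','scene'):
    d=snap(n,n+'9');P=pts(d);f=(P-O)@F
    k=(f[...,2]>.165)&(f[...,2]<.205)&(f[...,0]>-.03)&(f[...,0]<.05)&(f[...,1]>.225)&(f[...,1]<.3)&(d['image'].sum(2)<150)
    print(n,k.sum(),np.percentile(f[k],[2,50,98],axis=0).round(3).tolist() if k.any() else 0)
```

```text
[-0.01905901  0.2625116   0.16045745] [-1.13100662 -0.02886058 -0.16139326]
side 76 [[-0.03, 0.266, 0.169], [0.001, 0.271, 0.184], [0.012, 0.275, 0.204]]
scene 141 [[-0.011, 0.253, 0.172], [0.015, 0.264, 0.186], [0.022, 0.274, 0.192]]
```

Call:
{"method": "step_arm", "body": {"deltas": [[2, -0.3, 0, 0, 0, 0, -1], [0, 0, 0, 0, 0, 0, -1]]}}

```text
clock: 15.4
tcp_pos: [0.5784, 0.0638, 0.1605]
orientation: [-0.003, 0.761, 0.649, -0.001]
wrist_force: [-2.7, -0.7, -1.1]
finger_gap: 0.0005
grip_force: 1.3
```

Call:
{"method": "step_arm", "body": {"deltas": [[1.5, -0.2, 0, 0, 0, 0, -1], [0, 0, 0, 0, 0, 0, -1]]}}

```text
clock: 15.6
tcp_pos: [0.5787, 0.0637, 0.1603]
orientation: [-0.004, 0.761, 0.649, -0.002]
wrist_force: [-5.9, 1.0, 1.8]
finger_gap: 0.0004
grip_force: 3.2
```

The tool has met the stop: the force rises while the TCP stays put. I'll back off, raise and check.

Call:
{"method": "step_arm", "body": {"deltas": [[1, -0.2, 0, 0, 0, 0, -1], [0, 0, 0, 0, 0, 0, -1], [-15, 2.4, 0, 0, 0, 0, -1], [-30, 4.8, 0, 0, 0, 0, -1], [-30, 4.8, 20, 0, 0, 0, -1]]}}

```text
clock: 16.1
tcp_pos: [0.505, 0.0752, 0.1787]
orientation: [-0.003, 0.761, 0.648, -0.002]
wrist_force: [-1.4, -1.3, 0.6]
finger_gap: -0.0001
grip_force: 0.0
```

Call:
{"method": "step_arm", "body": {"deltas": [[-15, -25, 30, 0, 0, 0, -1], [-10, -25, 30, 0, 0, 0, -1], [0, 0, 0, 0, 0, 0, -1], [0, 0, 0, 0, 0, 0, -1]]}}

```text
clock: 16.5
tcp_pos: [0.4826, 0.0247, 0.2419]
orientation: [-0.001, 0.762, 0.648, 0.001]
wrist_force: [-0.3, 0.3, -0.5]
finger_gap: -0.0
grip_force: 0.0
```

Run:
```python
from h import *
s=get_state();print((s['tcp_pos']-O)@F,s['wrist_force']@F,s['clock'])
for n in('side','scene'):
    d=snap(n,n+'10');P=pts(d);f=(P-O)@F
    k=(f[...,2]>.165)&(f[...,2]<.205)&(f[...,0]>-.03)&(f[...,0]<.05)&(f[...,1]>.225)&(f[...,1]<.3)&(d['image'].sum(2)<150)
    print(n,k.sum(),np.percentile(f[k],[2,50,98],axis=0).round(3).tolist() if k.any() else 0)
    k=(f[...,0]>-.06)&(f[...,0]<-.035)&(f[...,1]>.12)&(f[...,1]<.32)&(abs(f[...,2]-.08)<.003)
    print('slide',np.percentile(f[k],[1,99],axis=0)[:,1])
d=snap('wrist','w10');ortho(d,'o10',y0=.14,y1=.29,x1=.06,x0=-.14,s=3)
c=np.hstack([cv2.resize(cv2.imread('pics/w10.png'),(400,300)),cv2.resize(cv2.imread('pics/o10.png'),(400,533))[:300]])
cv2.imwrite('pics/m10.png',c)
```

```text
[-0.10574904  0.20867425  0.24191098] [-0.38865729  0.2788993  -0.4731624 ] 16.5
side 123 [[-0.004, 0.254, 0.174], [0.002, 0.266, 0.184], [0.012, 0.275, 0.191]]
slide [0.19951218 0.28741952]
scene 111 [[0.009, 0.255, 0.174], [0.018, 0.264, 0.186], [0.024, 0.273, 0.191]]
slide [0.19851695 0.28622359]
```

View pics/m10.png

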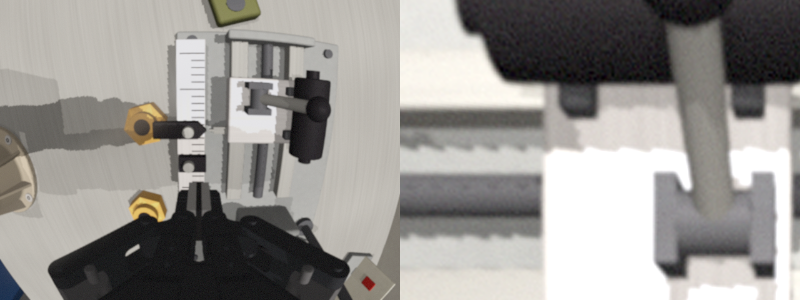

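The wrist view shows the lever over, with the ball at (318,108), and the pointer opposite the long rider's nose at (205,130). By depth, the lever is at about 0.98 rad and the pointer is within about 0.5 mm. I'm handing in.

```bash
python3 -c "
from workcell import *
print(hand_in())"
```

```text
the job is handed in; nothing more can be done
None
```

I turned the handwheel until the pointer stood opposite the long pointed rider, within about 1 mm by camera. I then pushed the lock lever over to its stop (about 0.98 of 1.0 rad) and handed the job in at about 17 s; no verdict came back.

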